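# Put the cocktail shaker back together

### The job

Put the washed cocktail set back in order on the sideboard, in this order: stand the steel tin upright in the middle of the round white coaster, then fit the copper strainer down into its mouth until the flange sits on the rim, then set the black cap fully down over the strainer's neck, and last stand the brass jigger, wide cup down as it is now, in the middle of the square slate coaster. Let go of each piece before fetching the next, and leave the two decanters and the glass tumbler standing where they are.

Things in the scene. Friction and masses are not known exactly. Their poses are not given: they have to be found in the camera images.
- tin: Polished steel shaker tin, an open round cup standing mouth up, 100 mm tall. Outer diameter 52 mm at the foot widening to 62 mm at 45 mm height, then straight up to the rim; wall 3 mm, so the mouth is 56 mm wide inside. About 160 g. Origin: centre of its underside, z up along its axis.
- strainer: Solid copper-coloured strainer top, standing plug down, 60 mm tall, 110 g. Diameters from below: plug 50 mm, 14 mm long (foot bevelled to 42); flange 62 mm at 14-19 mm height; shoulder sloping in to a straight neck, 32 mm at 34-60 mm (top bevelled 3 mm, dark holes). Seated, flange on the tin's rim, its origin is 86 mm above the tin's. Origin: underside centre, z up the axis.
- cap: Black cap of the shaker, a round cup standing mouth down, closed domed top up, 36 mm tall, 45 mm outer diameter, 39 mm inner diameter, 24 mm deep inside. It slips over the strainer's neck (3.5 mm free all round) and rests on the neck's top: its origin is then 36 mm above the strainer's origin. About 60 g. Origin: centre of its lower rim plane, z up along its axis.
- jigger: Brass double-ended measuring jigger standing on its wide cup, 84 mm tall: wide cup 44 mm in diameter at the bottom, waist 18 mm at 40 mm height, narrow cup 33 mm in diameter, straight from 54 mm to the open top at 84 mm. About 120 g. Origin: centre of its underside, z up along its axis.
- round_coaster: Round white marble coaster, 100 mm in diameter, 8 mm thick, fixed on the sideboard. Target of the tin. Origin: centre of its underside; its top is 8 mm higher.
- slate_coaster: Square dark slate coaster, 100 x 100 mm, 8 mm thick, fixed on the sideboard. Target of the jigger. Origin: centre of its underside; its top is 8 mm higher.
- green_decanter: Green glass decanter with a round clear stopper, 84 mm in diameter, 190 mm tall, loose: leave it alone. Origin: centre of its underside.
- amber_decanter: Amber glass decanter with a round clear stopper, 74 mm in diameter, 190 mm tall, loose: leave it alone. Origin: centre of its underside.
- tumbler: Clear glass tumbler, 76 mm in diameter, 85 mm tall, loose: leave it alone. Origin: centre of its underside.
There are look-alikes about, which are no part of the job. What is shaped like the strainer but turquoise is not meant. Leave any purple look-alike of the tin alone.

How it is judged:
By the outcome, as a careful person would: the job done as asked, in the order asked, and still so for the second after the job is handed in, with the robot touching nothing.
It also fails if it takes over 120 s, if anything falls off the work surface, if the arm or the gripper's body presses on something with over 40 N, if the wrist force passes 120 N, or if a joint passes its speed limit or range.

### The arm

A 7-joint arm with a two-finger parallel gripper is mounted at the origin on the work surface. World frame = base frame: x ahead of the robot, y to its left, z up, the work surface at z = 0. Lengths are in mm, angles in rad, forces in N, time in s.
With the tool pointing down it reaches from about 425 to 800 mm from the base axis. Payload 8.3 kg.
Tool frame: the origin (TCP) lies on the centre line of the jaws, within the pads' length; the fingertips stand 11 mm ahead of it and the grasp point (between the pads) lies 8 mm behind it; z points along the fingers, y is the line along which they close (so a half turn about z gives the same grasp; the last joint's range is limited). The gripper opens to 85 mm and grips with 20 to 120 N. Pads are 22 mm wide; open, the fingers measure 114 mm over their backs; the gripper's body (76 mm by 85 mm) begins 54 mm behind the grasp point. The pads swing forward as they close: fully open they stand 13 mm farther back than shut.
Start: joints at [-1.252, 0.383, 0.016, 1.37, -0.006, 1.388, -0.046], TCP at [232.818, 580, 242.279] pointing down, gripper open.
Joint ranges: [-2.95, 2.95], [-0.25, 2.06], [-1.52, 1.56], [0.18, 2.33], [-1.44, 4.58], [0.02, 2.06], [-3.01, 3.01]. Speed limits (rad/s): [2.39, 2.39, 3.01, 3.01, 3.14, 3.14, 3.14].

### API

Orientations are given as a unit quaternion [x, y, z, w].
In Python, from rig import env gives the robot as it stands. The module is installed in compiled form; this text tells all that it offers. Calls block until the motion is done:
- env.movep(position, orientation): joint-space move of the TCP to a pose.
- env.servo_line(position, rotation=None, feed=150): straight line of the TCP; rotation=None keeps the orientation; feed is the mean speed in mm/s.
- env.movej(angles): joint-space move.
- env.let_go() and env.close_gripper(force=None): open the fingers fully, or close them until they stop; force is the grip in N (None keeps the last).
- env.pause(seconds).
- env.inverse_kinematics(position, orientation): joint angles nearest the present ones, or None.
- env.camera(name): name is "scene" or "top" or "wrist"; returns a dict with "image" (480x640x3 uint8, red, green, blue), "depth" (480x640 float32, mm along the optical axis (not along the pixel's ray), 0 where there is no reading), "mtx" (3x3 intrinsics, pixels), "pose" (4x4, takes a point from camera to world coordinates). Camera axes: x right, y down, z forward; pixel columns grow to the right and rows downward; lengths in mm; the calibration is good to about 2 mm. A picture is of the moment at which its call begins.
A pose or a line that the arm cannot do raises env.MotionError and nothing moves.
- env.close_job(): hands the job in; it is judged then, once.
Readings, each from a call of its own:
- env.read_time(): time.
- env.read_joint_pos(): joint angles.
- env.read_joint_velocities(): joint speeds.
- env.read_joint_torque(): joint torques, N m.
- env.read_tcp_pos(): TCP position.
- env.read_ee_rot(): TCP orientation.
- env.read_ft_force(): force on the tool from outside, world axes, zero at the start.
- env.read_moment(): the same for the moment, N m.
- env.read_finger_gap(): finger opening in mm.
- env.read_grasp_force(): force on a finger pad.
Only numpy, scipy, OpenCV 4.12 (cv2) and the standard library are available. Lean on these libraries where they do the work, as an engineer would, in place of code of your own. Each camera call takes 0.05 s, during which the arm holds its last target. There are 200 camera calls.

## Working session

There is one attempt and no reset: what is moved stays moved. The work goes in short steps, each a Python script; the robot and the scene stay as the last script left them, time stands still between calls to the robot, and variables do not carry over. Pictures are saved under pics/ and viewed, at most 14 in all, crops included, and the job is handed in when it is done.

```bash
mkdir -p pics
cat > h.py <<'E'
from rig import env
import numpy as np, cv2
def shot(n,f=None):
    c=env.camera(n)
    if f: cv2.imwrite(f'pics/{f}.png',c['image'][:,:,::-1])
    np.savez(f'pics/{f or n}.npz',**c); return c
def pts(c):
    d=c['depth'];v,u=np.mgrid[:480,:640];K=c['mtx']
    P=np.stack([(u-K[0,2])/K[0,0]*d,(v-K[1,2])/K[1,1]*d,d],-1)
    W=P@c['pose'][:3,:3].T+c['pose'][:3,3]; W[d==0]=np.nan; return W
def ray(c,u,v,z):
    K=c['mtx'];r=c['pose'][:3,:3]@np.array([(u-K[0,2])/K[0,0],(v-K[1,2])/K[1,1],1]);o=c['pose'][:3,3]
    return o+r*(z-o[2])/r[2]
E
python3 - <<'E'
from h import *
for n in('scene','top'):
    c=shot(n,n+'0');print(n,c['mtx'].tolist(),c['pose'].round(3).tolist(),(c['depth']>0).mean())
print(env.read_ee_rot(),env.read_time())
E
```

```text
scene [[523.0033754059054, 0.0, 316.7943453606543], [0.0, 523.0033754059054, 241.5199194678939], [0.0, 0.0, 1.0]] [[-0.79, 0.404, -0.462, 1266.746], [0.613, 0.491, -0.619, 853.447], [-0.023, -0.771, -0.636, 929.066], [0.0, 0.0, 0.0, 1.0]] 0.9958203125
top [[493.62650359614014, 0.0, 327.87255392658284], [0.0, 493.62650359614014, 238.59455040155592], [0.0, 0.0, 1.0]] [[-0.002, -0.992, 0.129, 474.154], [-1.0, 0.001, -0.008, 10.117], [0.008, -0.129, -0.992, 1138.77], [0.0, 0.0, 0.0, 1.0]] 0.996181640625
[ 1.89730088e-01  9.81835883e-01 -8.76597554e-04 -1.53568290e-04] 0.1
```

View pics/top0.png

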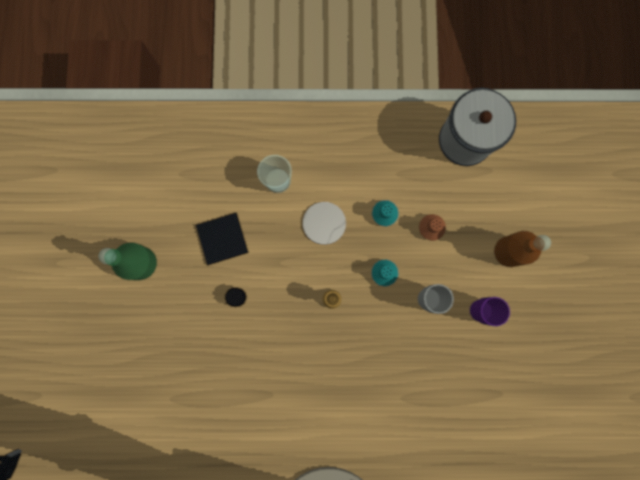

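View pics/scene0.png

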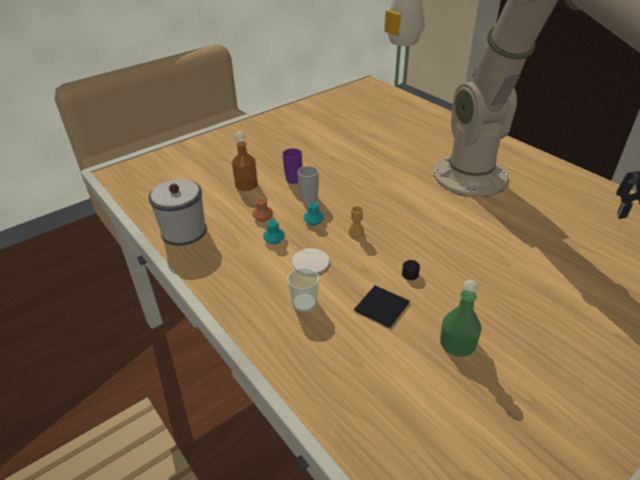

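Top view: steel tin at (437,299), with its purple look-alike at (490,311). The copper strainer is at (432,227), with turquoise ones at (385,213) and (385,272). The cap is at (235,297), jigger (332,299), round coaster (324,222) and slate (221,239). The steel-grey cup and the copper piece fit the description by colour. I'll confirm them in one crop while measuring.

Run:
```python
from h import *
cs={n:dict(np.load(f'pics/{n}0.npz')) for n in('top','scene')}
c=cs['top'];W=pts(c);im=c['image']
def near(W,p,r): return np.hypot(W[...,0]-p[0],W[...,1]-p[1])<r
seeds=dict(tin=(437,299,100,45),strainer=(432,227,60,40),cap=(235,297,36,35),jigger=(332,299,84,35),purple=(490,311,100,45),turqA=(385,213,60,40),turqB=(385,272,60,40),green=(130,260,100,55),amber=(518,248,100,50),tumbler=(275,172,85,50),round=(324,222,8,60),slate=(221,239,8,70))
for n,(u,v,h,r) in seeds.items():
    p=ray(c,u,v,h*.6)
    out=[]
    for k in cs:
        Wk=pts(cs[k]);m=near(Wk,p,r)&(Wk[...,2]>4)
        z=Wk[...,2][m]
        if len(z)<5: out.append((k,'none'));continue
        zt=np.percentile(z,98)
        q=Wk[m&(Wk[...,2]>zt-6)][:,:2].astype(np.float32)
        (a,b),rr=cv2.minEnclosingCircle(q)
        out.append((k,len(z),round(float(zt),1),[round(a,1),round(b,1)],round(rr,1)))
    print(n,p[:2].round(0),*out)
# coasters by colour
hsv=cv2.cvtColor(im,cv2.COLOR_RGB2HSV)
for n,m,(u,v) in(('round',(hsv[...,1]<50)&(hsv[...,2]>140),(324,222)),('slate',hsv[...,2]<50,(221,239))):
    for k in('top',):
        _,l,st,ce=cv2.connectedComponentsWithStats(m.astype(np.uint8));i=l[v,u]
        cn=max(cv2.findContours((l==i).astype(np.uint8),0,1)[0],key=cv2.contourArea)
        rc=cv2.minAreaRect(cn);print(n,rc,ray(c,*rc[0],8).round(1),ray(c,*ce[i],8).round(1),st[i])
cv2.imwrite('pics/crop1.png',cv2.resize(im[180:340,360:530,::-1],None,fx=3.5,fy=3.5,interpolation=cv2.INTER_CUBIC))
```

```text
tin [ 481. -236.] ('top', 720, 101.3, [482.6, -228.5], 31.0) ('scene', 677, 101.5, [483.7, -229.5], 35.6)
strainer [ 643. -235.] ('top', 575, 61.4, [646.8, -237.9], 15.9) ('scene', 334, 62.3, [649.5, -240.1], 16.2)
cap [487. 210.] ('top', 358, 38.9, [488.1, 210.5], 21.5) ('scene', 304, 38.7, [490.9, 209.6], 23.3)
jigger [482.  -8.] ('top', 294, 85.8, [482.7, -6.6], 16.2) ('scene', 355, 85.5, [484.3, -9.2], 19.2)
purple [ 455. -350.] ('top', 880, 100.4, [455.9, -346.3], 31.0) ('scene', 571, 101.7, [453.4, -348.7], 36.7)
turqA [ 676. -129.] ('top', 551, 61.7, [679.5, -129.8], 15.9) ('scene', 374, 62.2, [683.3, -132.8], 17.5)
turqB [ 542. -126.] ('top', 584, 61.9, [541.5, -126.5], 15.5) ('scene', 343, 62.7, [544.1, -128.1], 17.6)
green [567. 434.] ('top', 1607, 188.5, [566.2, 433.4], 13.7) ('scene', 2025, 187.5, [569.4, 432.9], 14.0)
amber [ 593. -418.] ('top', 1484, 188.0, [591.4, -419.1], 13.9) ('scene', 1005, 186.8, [593.7, -419.4], 15.0)
tumbler [767. 120.] ('top', 906, 87.0, [761.1, 119.5], 38.2) ('scene', 1154, 86.6, [763.9, 115.8], 40.2)
round [660.  10.] ('top', 1346, 11.8, [658.8, 6.9], 53.1) ('scene', 661, 12.6, [657.2, 7.5], 53.9)
slate [621. 248.] ('top', 1776, 12.1, [621.4, 247.5], 68.4) ('scene', 1303, 12.1, [622.5, 245.8], 67.6)
round ((324.5, 222.5), (41.0, 41.0), 90.0) [658.4   8.6   8. ] [657.8   9.4   8. ] [ 304  202   42   42 1380]
slate ((221.1894989013672, 238.4442596435547), (41.13984680175781, 41.87348175048828), 73.61045837402344) [621.4 246.9   8. ] [621.4 246.8   8. ] [ 196  214   51   50 1703]
```

View pics/crop1.png

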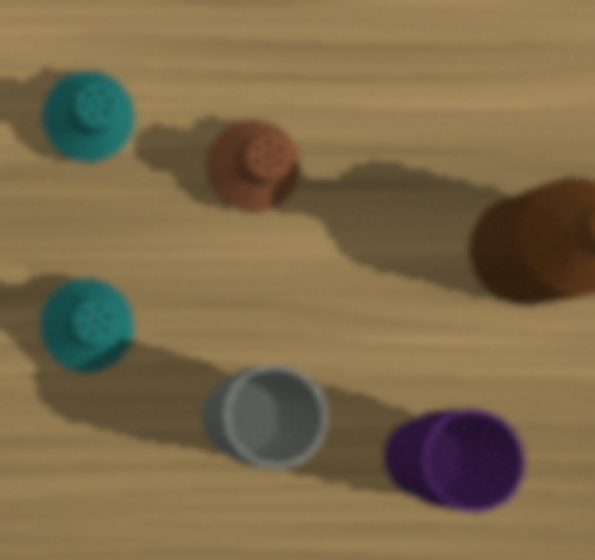

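The crop shows the steel-grey tin (left of purple) and the copper strainer (right of turquoise), clearly told apart by colour. Next I'll fetch the tin.

```bash
cat >> h.py <<'E'
from math import atan2,cos,sin,pi
def q(x,y,t=0):
    a=atan2(y,x)+pi/2+t; return [cos(a/2),sin(a/2),0,0]
def pick(x,y,z,force,up=130,t=0,above=120):
    env.let_go() if env.read_finger_gap()<80 else None
    env.movep([x,y,z+above],q(x,y,t)); env.servo_line([x,y,z],feed=150)
    env.close_gripper(force); g=env.read_finger_gap()
    env.servo_line([x,y,z+up],feed=150)
    print('gap',g,env.read_finger_gap(),'f',env.read_grasp_force(),'t',env.read_time())
def down(x,y,z0,zmin,fz=4,step=1.0):
    """lower from z0 until contact"""
    env.servo_line([x,y,z0],feed=120); env.pause(.2); f0=np.array(env.read_ft_force()); z=z0
    while z>zmin:
        z-=step; env.servo_line([x,y,z],feed=20); d=np.array(env.read_ft_force())-f0
        if d[2]>fz: break
    print('contact z',z,'tcp',np.round(env.read_tcp_pos(),1),'df',d.round(1)); return z
def topc(c,p,h,r):
    W=pts(c);m=(np.hypot(W[...,0]-p[0],W[...,1]-p[1])<r)&(W[...,2]>5);zt=np.percentile(W[...,2][m],98)
    (a,b),rr=cv2.minEnclosingCircle(W[m&(W[...,2]>zt-6)][:,:2].astype(np.float32));return np.round([a,b,zt,rr],1)
E
python3 - <<'E'
from h import *
for p in [(482.6,-228.5,70),(658.4,8,78),(647,-238,47),(658,8,250),(488,210.5,15),(483,-7,62),(621.4,247,70)]:
    if env.inverse_kinematics(p,q(*p[:2])) is None: print('no IK',p)
env.movep([482.6,-228.5,230],q(482.6,-228.5)); print(env.read_time(),env.read_joint_pos())
pick(482.6,-228.5,70,40)
env.movep([658.4,8,200],q(658.4,8)); print(env.read_time())
c=shot('top','t1');print(np.round(env.read_tcp_pos(),1))
W=pts(c);print(topc(c,(658,8),0,45))
cv2.imwrite('pics/w1.png',np.hstack([shot('wrist')['image'][::2,::2,::-1],c['image'][120:360,200:520,::-1]]))
E
```

```text
3.075 [-0.51763521  0.32372645  1.1198205   1.67568338 -0.29914976  1.33162391
  0.21372404]
gap 61.06872802357464 61.07973224796089 f 43.686788231134415 t 5.675
6.8083
[657.8   4.7 200.6]
[657.9   8.  602.9  45. ]
```

View pics/w1.png

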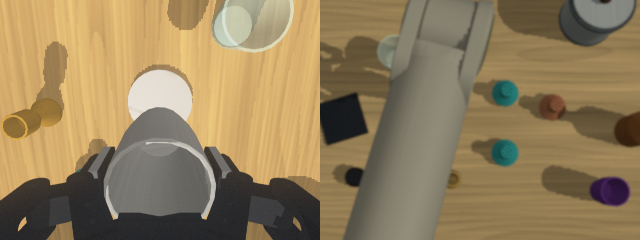

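The wrist view shows the tin upright between the pads, with the coaster ahead of it. The arm blocks the top camera. I'll place the tin and check.

Run:
```python
from h import *
x,y=658.6,8
print(np.round(env.read_tcp_pos(),1))
env.servo_line([x,y,150],rotation=q(x,y),feed=120)
down(x,y,82,75,fz=3)
env.let_go(); env.pause(.2); env.servo_line([x,y,230],feed=200)
env.movep([500,-180,260],q(500,-180)); env.pause(.3)
print(env.read_time()); c=shot('top','t2'); s=shot('scene','s2')
print('tin',topc(c,(658,8),0,60),'scene',topc(s,(658,8),0,60))
cv2.imwrite('pics/w2.png',np.hstack([cv2.resize(c['image'][170:270,270:390,::-1],(384,320)),cv2.resize(s['image'][150:310,230:400,::-1],(340,320))]))
```

```text
[657.9   5.  200.7]
contact z 79.0 tcp [658.7   7.9  79.3] df [-0.2 -1.   4.6]
11.9
tin [658.9   7.4 108.9  30.9] scene [661.2   5.6 108.8  34.4]
```

View pics/w2.png

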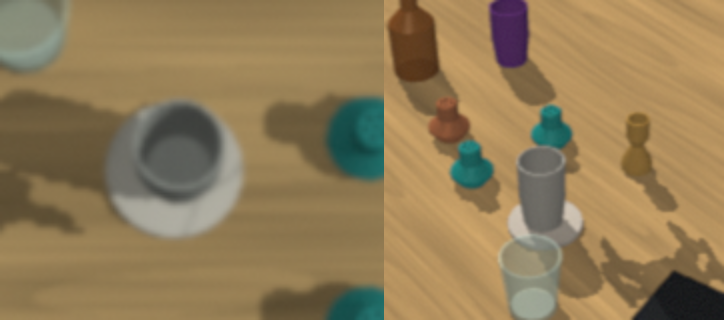

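The tin stands upright and centred on the white coaster, within about 1 mm (rim 658.9, 7.4 against coaster 658.6, 7.8). Next is the strainer.

Run:
```python
from h import *
pick(646.8,-237.7,47.5,40,up=150)
x,y=658.8,7.7
env.movep([x,y,205],q(x,y)); env.pause(.3); print(np.round(env.read_tcp_pos(),1))
env.servo_line([x,y,165],feed=100);env.pause(.2)
w=shot('wrist','w3')
down(x,y,156,138.5,fz=5); print(env.read_time(),env.read_finger_gap())
w2=shot('wrist','w4')
cv2.imwrite('pics/w34.png',np.hstack([w['image'][::2,::2,::-1],w2['image'][::2,::2,::-1]]))
```

```text
gap 30.765658072388316 30.770565356190897 f 39.63969320990145 t 15.4083
[658.8   6.  205. ]
contact z 141.0 tcp [659.    7.6 142. ] df [-1.8  1.1  6.4]
21.675 30.6296779250753
```

View pics/w34.png

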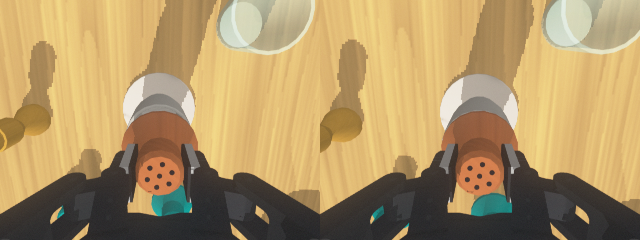

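The strainer was held straight over the mouth, and contact came at the expected seating height. I'll release and check.

Run:
```python
from h import *
x,y=658.8,7.7
env.let_go(); env.pause(.2); env.servo_line([x,y,260],feed=200)
env.movep([488,210.5,220],q(488,210.5)); env.pause(.3)
c=shot('top','t3'); s=shot('scene','s3')
print(env.read_time(),'strainer',topc(c,(658,8),0,60),topc(s,(658,8),0,60))
W=pts(c);m=(np.hypot(W[...,0]-658,W[...,1]-8)<60)
for a,b in((100,118),):
    k=m&(W[...,2]>a)&(W[...,2]<b);print('flange',k.sum(),cv2.minEnclosingCircle(W[k][:,:2].astype(np.float32)))
w=shot('wrist')
cv2.imwrite('pics/w5.png',np.hstack([cv2.resize(c['image'][170:270,270:390,::-1],(384,320)),cv2.resize(s['image'][150:310,230:400,::-1],(340,320))]))
```

```text
24.6917 strainer [659.9   7.1 154.9  16. ] [662.9   5.9 154.7  17.3]
flange 241 ((659.4411010742188, 7.6002373695373535), 31.43701171875)
```

View pics/w5.png

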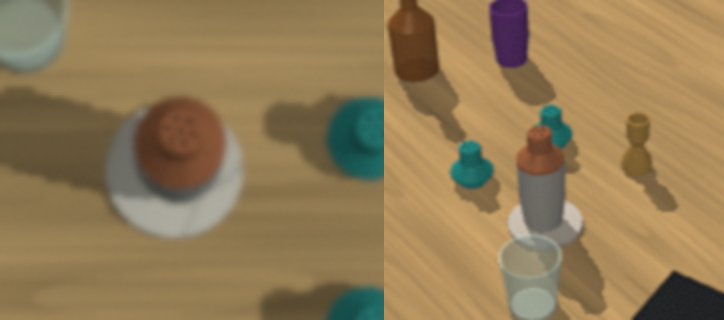

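The strainer is seated: neck top at 154.9 (expected 154), flange level on the rim. Now the cap.

Run:
```python
from h import *
pick(488.1,210.5,16,35,up=190)
x,y=659.5,7.5
env.movep([x,y,225],q(x,y)); env.pause(.3)
env.servo_line([x,y,185],feed=100);env.pause(.2)
w=shot('wrist','w6')
down(x,y,174,142.5,fz=4,step=1.5); print(env.read_time(),env.read_finger_gap())
w2=shot('wrist','w7')
cv2.imwrite('pics/w67.png',np.hstack([w['image'][::2,::2,::-1],w2['image'][::2,::2,::-1]]))
```

```text
gap 44.31412407979728 44.24509801378451 f 35.68681115619256 t 28.0
contact z 145.5 tcp [660.1   7.3 146.9] df [-2.2  0.9  7.8]
35.3417 44.060195046940585
```

View pics/w67.png

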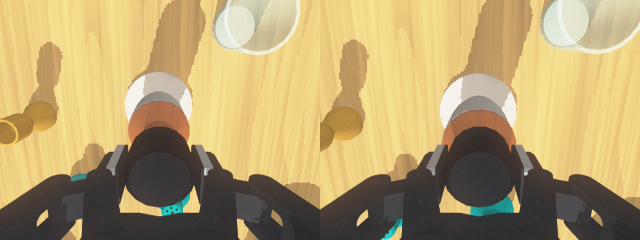

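The cap came down to the expected depth (TCP 146, as predicted). I'll release, check, then pick up the jigger.

Run:
```python
from h import *
x,y=659.5,7.5
env.let_go(); env.pause(.2); env.servo_line([x,y,280],feed=200)
env.movep([482.7,-6.6,230],q(482.7,-6.6)); env.movep([440,-150,260],q(440,-150)); env.pause(.3)
c=shot('top','t4'); s=shot('scene','s4')
print(env.read_time(),'cap',topc(c,(658,8),0,60),topc(s,(658,8),0,60),'jig',topc(c,(483,-7),0,35))
cv2.imwrite('pics/w8.png',np.hstack([cv2.resize(c['image'][170:270,270:390,::-1],(384,320)),cv2.resize(s['image'][150:310,230:400,::-1],(340,320))]))
```

```text
38.7333 cap [660.2   7.9 167.4  22. ] [663.4   7.  167.3  22.3] jig [482.7  -6.6  86.2  16.2]
```

View pics/w8.png

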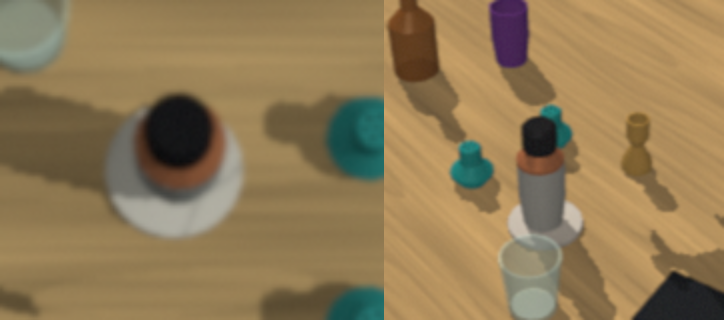

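The cap sits fully down, with its top at 167 (expected 166) and concentric with the stack. Last is the jigger.

Run:
```python
from h import *
pick(482.7,-6.6,63,30,up=190,above=150)
x,y=621.4,247
env.servo_line([460,120,253],rotation=q(460,120),feed=200)
env.movep([x,y,150],q(x,y)); env.pause(.3)
down(x,y,75,67,fz=3); env.let_go(); env.pause(.2); env.servo_line([x,y,230],feed=200)
env.movep([430,120,260],q(430,120)); env.pause(.3)
c=shot('top','t5'); s=shot('scene','s5')
print(env.read_time(),'jig',topc(c,(x,y),0,35),topc(s,(x,y),0,35),'cap',topc(c,(658,8),0,60))
for n,p,r in(('green',(567,434),50),('amber',(592,-419),45),('tumbler',(761,119),50)):print(n,topc(c,p,0,r))
cv2.imwrite('pics/w9.png',np.hstack([cv2.resize(c['image'][140:300,180:340,::-1],(320,320)),cv2.resize(s['image'][150:350,230:450,::-1],(352,320))]))
```

```text
gap 31.16625868577774 31.477273811531933 f 29.781340153422207 t 42.525
contact z 71.0 tcp [621.6 246.9  71.6] df [-2.5 -0.4  5.9]
49.8667 jig [622.3 247.   92.9  16.7] [623.3 244.7  93.2  17.6] cap [659.9   7.3 167.6  21.7]
green [566.3 433.  188.7  13.7]
amber [ 590.8 -418.8  188.2   14.1]
tumbler [760.8 120.   86.8  38.1]
```

View pics/w9.png

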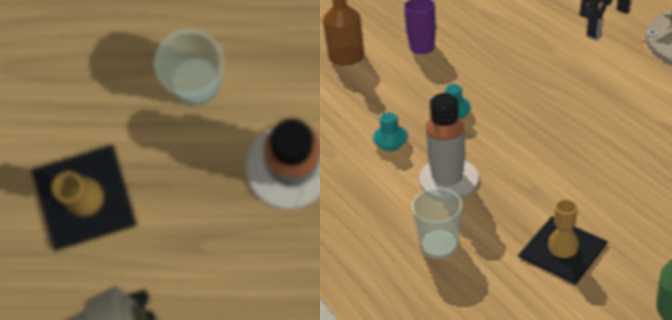

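The jigger stands upright in the middle of the slate. The stack is intact, and the decanters and tumbler haven't moved. I'll hand the job in.

```bash
python3 -c "
from h import *
print(env.close_job())"
```

```text
the job is handed in; nothing more can be done
None
```

The job is handed in at about 50 s on the robot clock, done in the order asked: tin, strainer and cap are stacked on the round white coaster, the jigger stands on the slate coaster, and the decanters and tumbler have not moved.

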